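# Set the blank charger selector by clicks, then start it

## Robot

A 6-joint arm with a two-finger parallel gripper is mounted at the origin on the work surface. World frame = base frame: x ahead of the robot, y to its left, z up, the work surface at z = 0. Lengths are in m, angles in rad, forces in N, time in s.
With the tool pointing down it reaches from about 0.3 to 0.875 m from the base axis. Payload 6.4 kg.
Tool frame: the origin (TCP) lies between the finger pads; the fingertips stand 19 mm ahead of it and the grasp point (between the pads) is the TCP (ctrl.tips_ahead is the z of the fingertips in the tool frame, in m); z points along the fingers, y is the line along which they close (so a half turn about z gives the same grasp; the last joint's range is limited). The gripper opens to 85 mm and grips with 20 to 120 N. Pads are 22 mm wide; open, the fingers measure 114 mm over their backs; the gripper's body (76 mm by 85 mm) begins 54 mm behind the grasp point. The pads swing forward as they close: fully open they stand 13 mm farther back than shut.
Start: joints at [-1.334, 0.181, 1.607, -0, 1.354, -0.206], TCP at [0.246, -0.52, 0.228] pointing down, gripper open.
Joint ranges: [-2.99, 2.99], [-0.89, 2.07], [0.3, 2.58], [-1.14, 4.28], [0, 2.63], [-3.12, 3.12]. Speed limits (rad/s): [2.57, 2.57, 3.01, 3.14, 3.14, 3.14].

## Interface

Orientations are given as a unit quaternion [w, x, y, z].
In Python, from bench import readout, vision, ctrl gives the robot as it stands.
- The arm moves only by the tool play_rows, never from a script. Its arguments are lists of equal length, an entry for each row: "xyz": the shift along the tool's x, y, z in mm, a list of three; "rot": the turn, a rotation vector about the tool's x, y, z in rad, a list of three; "grip": the opening, from 0 (shut) to 1 (fully open). In form: {"xyz": [[x, y, z], ...], "rot": [[rx, ry, rz], ...], "grip": [grip, ...]}. A call has exactly 10 rows; each row is the pose to reach, as a shift and turn from the pose commanded when the call began, along the tool's axes at that moment; what a row does not reach only later rows make up. A row lasts 1/8 s, in which the tool goes at most 62.5 mm and 10.7 degrees, less where a joint would pass 70% of its speed; a pose out of reach is approached as far as the arm can. A call with a gripper value outside its range is refused whole. The fingers move at their own pace and stop on an object; the grip force is fixed at half the most. Time passes only in rows, so rows that repeat a pose let the fingers close, or fill a call up. It gives the time, the measured TCP pose, the force, the opening and the grip force at its end, in the units of the state.
- readout.get_obs(): the state, without advancing time (a new reading comes with each control period).
- vision.camera(name): name is "scene" or "top"; returns a dict with "color" (400x640x3 uint8, red, green, blue), "depth" (400x640 float32, m along the optical axis (not along the pixel's ray), 0 where there is no reading), "camera_matrix" (3x3 intrinsics, pixels), "extrinsics" (4x4, takes a point from camera to world coordinates). Camera axes: x right, y down, z forward; pixel columns grow to the right and rows downward; lengths in m; the calibration is good to about 2 mm. A picture is of the moment at which its call begins.
- ctrl.hand_in(): hands the job in; it is judged then, once.
The state is a dict: "time_s": time; "q": joint angles; "dq": joint speeds; "joint_efforts": joint torques, N m; "eef_pos": TCP position; "eef_rot": TCP orientation; "wrist_force": force on the tool from outside, world axes, zero at the start; "torque": the same for the moment, N m; "opening": opening from 0.0 (shut) to 1.0 (fully open); "grasp_force": force on a finger pad.
Only numpy, scipy, OpenCV 4.12 (cv2) and the standard library are available. Lean on these libraries where they do the work, as an engineer would, in place of code of your own. Each camera call takes 0.05 s, during which the arm holds its last target. There are 200 camera calls.

## Task

The markings on the yellow battery charger's black selector have worn off. Turn the selector anticlockwise (seen from above) until it rests against its end stop, without forcing it, then turn it clockwise by three clicks so that it sits in the third click; only then press the green start button all the way down and let go. Leave the spray can, jar and screwdriver where they are.

Things in the scene. Friction and masses are not known exactly. Their poses are not given: they have to be found in the camera images.
- charger: Yellow steel battery charger, fixed to the bench: 200 (x) x 260 (y) x 111 mm high. Origin: centre of its underside; x points from its meter face to its back, z up. Its flat grey top carries the selector and the green button, about 125 mm apart (either may be on the left). A steel carrying handle stands 40 mm above the top along the back edge, 80 mm behind the centre.
- selector_grip (a point): Point on the vertical axis of the blank round black selector knob, at the height to grip it. The fluted knob is 40 mm in diameter; its top is 11 mm above this point, its foot 28 mm below. It is unmarked, alike all round and may be gripped at any yaw. This point is fixed and does not turn with the knob, whose start angle is not known but is more than one click from either end stop.
- selector_plate (a point): Centre of the upper face of the round aluminium plate under the knob, 68 mm in diameter, 6 mm high; the grip point lies 28 mm above this face. The knob turns through 240 degrees between two end stops, with nine click places 30 degrees apart: the first at the anticlockwise stop (the start of the count), the last at the clockwise one.
- selector_foot (a point): Centre of that plate's underside. How the knob feels: leaving a click place takes about 0.25 N m; past half-way the torque reverses and it snaps into the next place. Let go between places it springs to one. Against an end stop the torque rises by about 6 N m per rad; over 1 N m is forcing it. The knob slips in a grip of 25 N at about 0.6 N m, in one of 45 N only beyond 1 N m.
- wiper_mark (a point): Contact wiper hidden in the case below the selector, driven by it; cannot be seen or touched. It moves 0.2 mm per click (0 at the anticlockwise stop, 0.6 mm at the third click), far less than the measuring noise, so it is of no use for guidance.
- wiper_zero (a point): Where the hidden wiper stands when the selector is at its anticlockwise stop. The wiper moves along this point's x axis.
- start_top (a point): Centre of the top of the green start button, 28 mm in diameter, in a black round housing 44 mm in diameter. It is pressed straight down; the top stands 10 mm above the housing.
- start (a joint): Travel of the start button: 0 released, 0.006 m fully down. A spring pushes it back up; fully down takes about 5 N.
- spray_mid (a point): Spray can with a blue middle and pale top and cap, standing on the bench, 52 mm in diameter, 150 mm high; point at its centre.
- jar_mid (a point): Amber jar with a steel lid standing on the bench, 64 mm in diameter, 85 mm high; point at its centre.
- driver_mid (a point): Screwdriver with an orange handle lying on the bench, 200 mm long, 26 mm thick; point at its centre.

How it is judged:
By the outcome, as a careful person would: the job done as asked, in the order asked, and still so for the second after the job is handed in, with the robot touching nothing.
It also fails if it takes over 72 s, if anything falls off the work surface, if the arm or the gripper's body presses on something with over 40 N, if the wrist force passes 120 N, or if a joint passes its speed limit or range.

## Working session

There is one attempt and no reset: what is moved stays moved. The work goes in short steps, Python scripts to look and compute and a tool call to move; the robot and the scene stay as the last step left them, time stands still between calls to the robot, and variables do not carry over. Pictures are saved under pics/ and viewed, at most 10 in all, crops included, and the job is handed in when it is done.

Besides the shell and the picture viewer there is one more tool, called after "Emit:" by a JSON object that holds its "api" and its "payload", one argument or row to a line. play_rows: Moves the arm, as the interface text tells. Its arguments: {"type":"object","properties":{"xyz":{"type":"array","items":{"type":"array","items":{"type":"number"}}},"rot":{"type":"array","items":{"type":"array","items":{"type":"number"}}},"grip":{"type":"array","items":{"type":"number"}}},"required":["xyz","rot","grip"]}

```bash
mkdir -p pics
python3 - <<'E'
from bench import readout, vision, ctrl
import cv2,numpy as np
o=readout.get_obs()
for k in o: print(k,np.round(o[k],4))
print(ctrl.tips_ahead)
for n in("scene","top"):
    c=vision.camera(n); np.savez(f"{n}.npz",**c)
    cv2.imwrite(f"pics/{n}0.png",c["color"][:,:,::-1]); print(c["extrinsics"].round(3),c["camera_matrix"].round(1))
E
```

```text
time_s 0.0
q [-1.3343  0.1816  1.608  -0.      1.3538 -0.2063]
dq [ 0.0014 -0.0004 -0.001   0.     -0.0011 -0.0011]
joint_efforts [-6.00000e-04 -4.44880e+01 -3.51336e+01 -4.00000e-04  9.10000e-03
  0.00000e+00]
eef_pos [ 0.2462 -0.519   0.2267]
eef_rot [-9.000e-04  9.756e-01  2.196e-01 -0.000e+00]
wrist_force [-0.7772  0.1126 -0.5507]
torque [-0.0048  0.0344 -0.0392]
grasp_force 0.0
opening 1.0001
0.019
[[ 0.51   0.482 -0.712  1.179]
 [ 0.86  -0.301  0.413 -0.33 ]
 [-0.015 -0.823 -0.568  0.64 ]
 [ 0.     0.     0.     1.   ]] [[376.5   0.  313.6]
 [  0.  376.5 209.2]
 [  0.    0.    1. ]]
[[-0.013 -0.985  0.174  0.379]
 [-1.     0.012 -0.007  0.038]
 [ 0.005 -0.174 -0.985  1.134]
 [ 0.     0.     0.     1.   ]] [[502.5   0.  315.7]
 [  0.  502.5 195.5]
 [  0.    0.    1. ]]
```

View pics/top0.png

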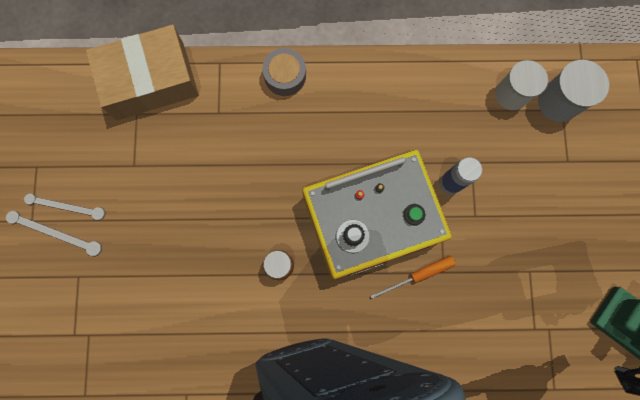

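View pics/scene0.png

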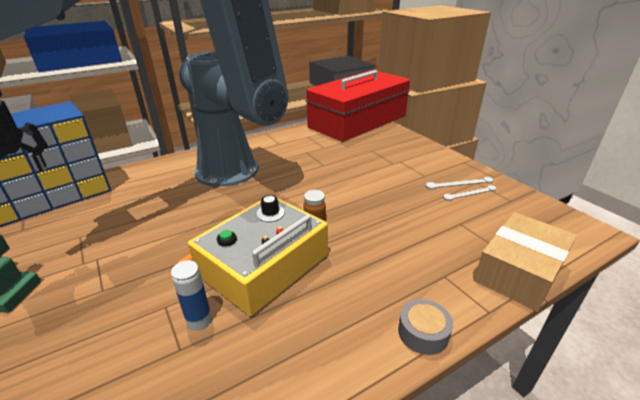

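The top view shows the selector at about (352,235), the green button at (415,214) and the handle at the back around (365,173). The scene view confirms this: knob (269,207), button (227,238).

```bash
cat > h.py <<'E'
import numpy as np,cv2
def load(n): return dict(np.load(f"{n}.npz"))
def pts(c):
    v,u=np.mgrid[:400,:640]; d=c["depth"]; K=c["camera_matrix"]
    P=np.stack([(u-K[0,2])/K[0,0]*d,(v-K[1,2])/K[1,1]*d,d],-1)
    return P@c["extrinsics"][:3,:3].T+c["extrinsics"][:3,3]
def ray(c,u,v,z):
    r=np.linalg.inv(c["camera_matrix"])@[u,v,1]; E=c["extrinsics"]; r=E[:3,:3]@r; o=E[:3,3]
    return o+r*(z-o[2])/r[2]
E
python3 - <<'E'
from h import *
for n,k,r in(("top",(352,235),25),("scene",(269,207),18)):
    c=load(n);P=pts(c);hsv=cv2.cvtColor(c["color"],cv2.COLOR_RGB2HSV)
    g=((abs(hsv[...,0].astype(int)-65)<20)&(hsv[...,1]>120)&(hsv[...,2]>50)).astype(np.uint8)
    b0=(415,214) if n=="top" else (227,238)
    box=np.zeros_like(g);cv2.circle(box,b0,18,1,-1);g&=box
    v,u=np.nonzero(g);p=P[v,u]
    z=np.percentile(p[:,2],75);print(n,"green",len(u),u.mean(),v.mean(),np.median(p,0).round(4),z.round(4),ray(c,(u.min()+u.max())/2,(v.min()+v.max())/2,z).round(4))
    box[:]=0;cv2.circle(box,k,r,1,-1)
    for lo,hi in((.15,.165),(.114,.121),(.108,.114)):
        m=(box>0)&(P[...,2]>lo)&(P[...,2]<hi);q=P[m]
        if len(q)>5:
            (cx,cy),rr=cv2.minEnclosingCircle(q[:,:2].astype(np.float32)*1000);print(lo,len(q),q.mean(0).round(4),"enc",cx,cy,rr)
    big=(c["depth"]>0)&(P[...,2]>.1)&(P[...,2]<.12)&(np.hypot(P[...,0]-.36,P[...,1]-.0)<.25)
    print("top z",np.median(P[big],0).round(4),cv2.minAreaRect((P[big][:,:2]*1000).astype(np.float32)))
    x,y=k;cv2.imwrite(f"pics/{n}c.png",cv2.resize(c["color"][y-50:y+40,x-60:x+90,::-1],None,fx=5,fy=5,interpolation=cv2.INTER_CUBIC))
E
```

```text
top green 139 415.3093525179856 213.15107913669064 [ 0.5177 -0.1687  0.1338] 0.1349 [ 0.5177 -0.1692  0.1349]
0.15 335 [ 0.4749 -0.0422  0.156 ] enc 475.30096435546875 -42.68424987792969 20.971925735473633
0.114 596 [ 0.4742 -0.0402  0.1171] enc 477.10113525390625 -42.060665130615234 50.33213424682617
0.108 944 [ 0.4787 -0.0425  0.1115] enc 477.8433837890625 -42.35274887084961 51.4545783996582
top z [ 0.4992 -0.067   0.1117] ((520.5332641601562, -82.95123291015625), (200.16592407226562, 238.12168884277344), 18.267168045043945)
scene green 106 225.64150943396226 235.31132075471697 [ 0.5246 -0.1733  0.1312] 0.1323 [ 0.5273 -0.1741  0.1323]
0.15 134 [ 0.4789 -0.0463  0.1539] enc 476.7127380371094 -46.00776290893555 20.701318740844727
0.114 186 [ 0.4877 -0.0506  0.1159] enc 477.16693115234375 -44.78508377075195 34.5866813659668
0.108 265 [ 0.4699 -0.0453  0.1102] enc 463.6651916503906 -41.55366516113281 56.75383758544922
top z [ 0.5134 -0.0755  0.1099] ((521.3244018554688, -84.66807556152344), (200.7625732421875, 234.79116821289062), 18.00249481201172)
```

View pics/topc.png

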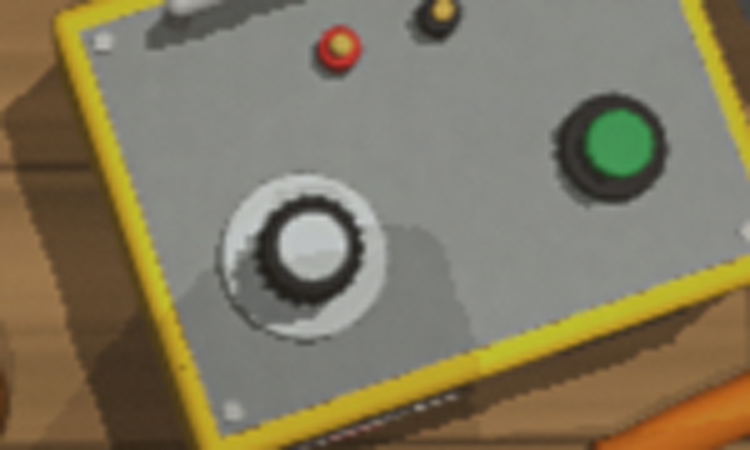

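Emit:
{"api": "play_rows", "payload": {
  "xyz": [
    [25,-20,0],
    [70,-56,0],
    [118,-95,0],
    [166,-133,0],
    [214,-172,0],
    [262,-210,0],
    [310,-249,0],
    [355,-285,0],
    [390,-313,0],
    [412,-331,0]
  ],
  "rot": [
    [0,0,0.06],
    [0,0,0.15],
    [0,0,0.25],
    [0,0,0.35],
    [0,0,0.45],
    [0,0,0.55],
    [0,0,0.65],
    [0,0,0.74],
    [0,0,0.82],
    [0,0,0.86]
  ],
  "grip": [1,1,1,1,1,1,1,1,1,1]
}}

```text
time_s: 1.35
eef_pos: [0.4771, -0.0417, 0.2273]
eef_rot: [-0.0, 0.978, -0.207, -0.0]
wrist_force: [-0.9, 0.4, 0.3]
opening: 0.998
grasp_force: 0.0
```

```bash
cat > st.py <<'E'
from bench import readout
import numpy as np
o=readout.get_obs();w,x,y,z=o["eef_rot"]
print("t",o["time_s"],"pos",np.round(np.array(o["eef_pos"])*1000,1),"yaw",round(2*np.arctan2(y,x),4),"q6",round(o["q"][5],3),"F",np.round(o["wrist_force"],1),"T",np.round(o["torque"],3),"op",round(o["opening"],3),"g",round(o["grasp_force"],1),"rot",np.round(o["eef_rot"],4))
E
python3 st.py
```

```text
t 1.35 pos [477.1 -41.7 227.3] yaw -0.4169 q6 1.652 F [-0.9  0.4  0.3] T [-0.022 -0.024 -0.003] op 0.998 g 0.0 rot [-1.000e-04  9.784e-01 -2.069e-01 -2.000e-04]
```

Emit:
{"api": "play_rows", "payload": {
  "xyz": [
    [0,2,20],
    [0,2,45],
    [0,2,66],
    [0,2,78],
    [0,2,82],
    [0,2,82],
    [0,2,82],
    [0,2,82],
    [0,2,82],
    [0,2,82]
  ],
  "rot": [
    [0,0,0],
    [0,0,0],
    [0,0,0],
    [0,0,0],
    [0,0,0],
    [0,0,0],
    [0,0,0],
    [0,0,0],
    [0,0,0],
    [0,0,0]
  ],
  "grip": [1,1,1,1,1,0.6,0,0,0,0]
}}

```text
time_s: 2.6
eef_pos: [0.4773, -0.0447, 0.1473]
eef_rot: [-0.001, 0.978, -0.207, 0.001]
wrist_force: [-0.8, 6.0, 6.8]
opening: 0.422
grasp_force: 59.0
```

```bash
python3 st.py
```

```text
t 2.6 pos [477.3 -44.7 147.3] yaw -0.4172 q6 1.643 F [-0.8  6.   6.8] T [ 1.171  0.056 -0.028] op 0.422 g 59.0 rot [-0.0011  0.9783 -0.2071  0.0013]
```

Emit:
{"api": "play_rows", "payload": {
  "xyz": [
    [-0.4,-0.9,-1],
    [-0.4,-0.9,-1],
    [-0.4,-0.9,-1],
    [-0.4,-0.9,-1],
    [-0.4,-0.9,-1],
    [-0.4,-0.9,-1],
    [-0.4,-0.9,-1],
    [-0.4,-0.9,-1],
    [-0.4,-0.9,-1],
    [-0.4,-0.9,-1]
  ],
  "rot": [
    [0,0,-0.08],
    [0,0,-0.16],
    [0,0,-0.24],
    [0,0,-0.32],
    [0,0,-0.4],
    [0,0,-0.48],
    [0,0,-0.55],
    [0,0,-0.61],
    [0,0,-0.61],
    [0,0,-0.61]
  ],
  "grip": [0,0,0,0,0,0,0,0,0,0]
}}

```text
time_s: 3.85
eef_pos: [0.4773, -0.0433, 0.1475]
eef_rot: [-0.001, 0.995, 0.096, 0.002]
wrist_force: [3.7, 6.6, 1.4]
opening: 0.418
grasp_force: 61.1
```

```bash
python3 st.py
```

```text
t 3.85 pos [477.3 -43.3 147.5] yaw 0.1923 q6 1.035 F [3.7 6.6 1.4] T [ 1.337 -0.527 -0.149] op 0.418 g 61.1 rot [-0.0012  0.9954  0.096   0.0018]
```

Emit:
{"api": "play_rows", "payload": {
  "xyz": [
    [0.7,-0.9,0],
    [0.7,-0.9,0],
    [0.7,-0.9,0],
    [0.7,-0.9,0],
    [0.7,-0.9,0],
    [0.7,-0.9,0],
    [0.7,-0.9,0],
    [0.7,-0.9,0],
    [0.7,-0.9,0],
    [0.7,-0.9,0]
  ],
  "rot": [
    [0,0,-0.07],
    [0,0,-0.14],
    [0,0,-0.21],
    [0,0,-0.28],
    [0,0,-0.35],
    [0,0,-0.42],
    [0,0,-0.48],
    [0,0,-0.524],
    [0,0,-0.524],
    [0,0,-0.524]
  ],
  "grip": [0,0,0,0,0,0,0,0,0,0]
}}

```text
time_s: 5.1
eef_pos: [0.4768, -0.0422, 0.1474]
eef_rot: [-0.001, 0.937, 0.351, 0.001]
wrist_force: [-0.4, 7.2, 4.5]
opening: 0.417
grasp_force: 61.6
```

```bash
python3 st.py
```

```text
t 5.1 pos [476.8 -42.2 147.4] yaw 0.7165 q6 0.514 F [-0.4  7.2  4.5] T [ 1.318  0.167 -0.178] op 0.417 g 61.6 rot [-1.200e-03  9.365e-01  3.506e-01  9.000e-04]
```

Emit:
{"api": "play_rows", "payload": {
  "xyz": [
    [0.7,-0.8,0],
    [0.7,-0.8,0],
    [0.7,-0.8,0],
    [0.7,-0.8,0],
    [0.7,-0.8,0],
    [0.7,-0.8,0],
    [0.7,-0.8,0],
    [0.7,-0.8,0],
    [0.7,-0.8,0],
    [0.7,-0.8,0]
  ],
  "rot": [
    [0,0,-0.07],
    [0,0,-0.14],
    [0,0,-0.21],
    [0,0,-0.28],
    [0,0,-0.35],
    [0,0,-0.42],
    [0,0,-0.48],
    [0,0,-0.524],
    [0,0,-0.524],
    [0,0,-0.524]
  ],
  "grip": [0,0,0,0,0,0,0,0,0,0]
}}

```text
time_s: 6.35
eef_pos: [0.4759, -0.0415, 0.1474]
eef_rot: [-0.001, 0.814, 0.581, 0.0]
wrist_force: [-4.8, 5.6, 7.2]
opening: 0.418
grasp_force: 62.1
```

```bash
python3 st.py
```

```text
t 6.35 pos [475.9 -41.5 147.4] yaw 1.2407 q6 -0.008 F [-4.8  5.6  7.2] T [ 0.987  0.943 -0.107] op 0.418 g 62.1 rot [-1.300e-03  8.137e-01  5.813e-01  1.000e-04]
```

Emit:
{"api": "play_rows", "payload": {
  "xyz": [
    [0,0,0],
    [0,0,0],
    [0,0,0],
    [0,0,0],
    [0,0,0],
    [0,0,0],
    [0,0,0],
    [0,0,0],
    [0,0,0],
    [0,0,0]
  ],
  "rot": [
    [0,0,-0.07],
    [0,0,-0.14],
    [0,0,-0.21],
    [0,0,-0.28],
    [0,0,-0.35],
    [0,0,-0.42],
    [0,0,-0.48],
    [0,0,-0.524],
    [0,0,-0.524],
    [0,0,-0.524]
  ],
  "grip": [0,0,0,0,0,0,0,0,0,0]
}}

```text
time_s: 7.6
eef_pos: [0.4748, -0.0414, 0.1473]
eef_rot: [-0.002, 0.635, 0.772, -0.0]
wrist_force: [-10.0, 5.3, 11.9]
opening: 0.419
grasp_force: 62.6
```

```bash
python3 st.py
```

```text
t 7.6 pos [474.8 -41.4 147.3] yaw 1.7649 q6 -0.532 F [-10.    5.3  11.9] T [ 0.869  1.666 -0.118] op 0.419 g 62.6 rot [-2.200e-03  6.352e-01  7.723e-01 -4.000e-04]
```

Emit:
{"api": "play_rows", "payload": {
  "xyz": [
    [0.8,-1.4,-1],
    [0.8,-1.4,-1],
    [0.8,-1.4,-1],
    [0.8,-1.4,-1],
    [0.8,-1.4,-1],
    [0.8,-1.4,-1],
    [0.8,-1.4,-1],
    [0.8,-1.4,-1],
    [0.8,-1.4,-1],
    [0.8,-1.4,-1]
  ],
  "rot": [
    [0,0,-0.07],
    [0,0,-0.14],
    [0,0,-0.21],
    [0,0,-0.28],
    [0,0,-0.35],
    [0,0,-0.42],
    [0,0,-0.48],
    [0,0,-0.524],
    [0,0,-0.524],
    [0,0,-0.524]
  ],
  "grip": [0,0,0,0,0,0,0,0,0,0]
}}

```text
time_s: 8.85
eef_pos: [0.4736, -0.0418, 0.1475]
eef_rot: [-0.002, 0.414, 0.91, -0.0]
wrist_force: [-5.2, 0.4, 1.0]
opening: 0.42
grasp_force: 61.6
```

```bash
python3 st.py
```

```text
t 8.85 pos [473.6 -41.8 147.5] yaw 2.288 q6 -1.055 F [-5.2  0.4  1. ] T [ 0.197  0.919 -0.398] op 0.42 g 61.6 rot [-1.600e-03  4.139e-01  9.103e-01 -2.000e-04]
```

Emit:
{"api": "play_rows", "payload": {
  "xyz": [
    [0,0,0],
    [0,0,0],
    [0,0,0],
    [0,0,0],
    [0,0,0],
    [0,0,0],
    [0,0,0],
    [0,0,0],
    [0,0,0],
    [0,0,0]
  ],
  "rot": [
    [0,0,-0.01],
    [0,0,-0.02],
    [0,0,-0.03],
    [0,0,-0.04],
    [0,0,-0.04],
    [0,0,-0.04],
    [0,0,-0.04],
    [0,0,-0.04],
    [0,0,-0.04],
    [0,0,-0.04]
  ],
  "grip": [0,0,0,0,0,0,0,0,0,0]
}}

```text
time_s: 10.1
eef_pos: [0.4736, -0.0419, 0.1475]
eef_rot: [-0.002, 0.396, 0.918, -0.0]
wrist_force: [-5.7, 1.3, 1.3]
opening: 0.414
grasp_force: 61.6
```

```bash
python3 st.py
```

```text
t 10.1 pos [473.6 -41.9 147.5] yaw 2.3276 q6 -1.095 F [-5.7  1.3  1.3] T [ 0.095  0.89  -0.611] op 0.414 g 61.6 rot [-1.600e-03  3.959e-01  9.183e-01 -2.000e-04]
```

Emit:
{"api": "play_rows", "payload": {
  "xyz": [
    [0,0,0],
    [0,0,0],
    [0,0,0],
    [0,0,0],
    [0,0,0],
    [0,0,0],
    [0,0,0],
    [0,0,0],
    [0,0,0],
    [0,0,0]
  ],
  "rot": [
    [0,0,0.08],
    [0,0,0.16],
    [0,0,0.24],
    [0,0,0.32],
    [0,0,0.4],
    [0,0,0.48],
    [0,0,0.55],
    [0,0,0.62],
    [0,0,0.64],
    [0,0,0.64]
  ],
  "grip": [0,0,0,0,0,0,0,0,0,0]
}}

```text
time_s: 11.35
eef_pos: [0.4747, -0.0413, 0.1475]
eef_rot: [-0.001, 0.664, 0.748, 0.0]
wrist_force: [-0.8, 4.6, -1.2]
opening: 0.416
grasp_force: 61.3
```

```bash
python3 st.py
```

```text
t 11.35 pos [474.7 -41.3 147.5] yaw 1.6896 q6 -0.457 F [-0.8  4.6 -1.2] T [ 0.914  0.11  -0.062] op 0.416 g 61.3 rot [-8.000e-04  6.639e-01  7.478e-01  4.000e-04]
```

Emit:
{"api": "play_rows", "payload": {
  "xyz": [
    [0,0,0],
    [0,0,0],
    [0,0,0],
    [0,0,0],
    [0,0,0],
    [0,0,0],
    [0,0,0],
    [0,0,0],
    [0,0,0],
    [0,0,0]
  ],
  "rot": [
    [0,0,0.07],
    [0,0,0.14],
    [0,0,0.21],
    [0,0,0.28],
    [0,0,0.35],
    [0,0,0.42],
    [0,0,0.48],
    [0,0,0.524],
    [0,0,0.524],
    [0,0,0.524]
  ],
  "grip": [0,0,0,0,0,0,0,0,0,0]
}}

```text
time_s: 12.6
eef_pos: [0.4758, -0.0415, 0.1476]
eef_rot: [-0.0, 0.835, 0.55, 0.001]
wrist_force: [4.5, 6.0, -4.4]
opening: 0.415
grasp_force: 60.7
```

Emit:
{"api": "play_rows", "payload": {
  "xyz": [
    [0,0,0],
    [0,0,0],
    [0,0,0],
    [0,0,0],
    [0,0,0],
    [0,0,0],
    [0,0,0],
    [0,0,0],
    [0,0,0],
    [0,0,0]
  ],
  "rot": [
    [0,0,0.07],
    [0,0,0.14],
    [0,0,0.21],
    [0,0,0.28],
    [0,0,0.35],
    [0,0,0.42],
    [0,0,0.48],
    [0,0,0.53],
    [0,0,0.53],
    [0,0,0.53]
  ],
  "grip": [0,0,0,0,0,0,0,0,0,0]
}}

```text
time_s: 13.85
eef_pos: [0.4766, -0.0422, 0.1476]
eef_rot: [0.001, 0.95, 0.312, 0.002]
wrist_force: [8.2, 2.8, -8.6]
opening: 0.418
grasp_force: 60.7
```

```bash
python3 st.py
```

```text
t 13.85 pos [476.6 -42.2 147.6] yaw 0.6354 q6 0.597 F [ 8.2  2.8 -8.6] T [ 0.557 -1.339 -0.09 ] op 0.418 g 60.7 rot [6.000e-04 9.500e-01 3.124e-01 1.900e-03]
```

Emit:
{"api": "play_rows", "payload": {
  "xyz": [
    [0,0,0],
    [0,0,0],
    [0,0,0],
    [0,0,0],
    [0,0,0],
    [0,0,0],
    [0,0,-10],
    [0,0,-30],
    [0,0,-55],
    [0,0,-75]
  ],
  "rot": [
    [0,0,0],
    [0,0,0],
    [0,0,0],
    [0,0,0],
    [0,0,0],
    [0,0,0],
    [0,0,0],
    [0,0,0],
    [0,0,0],
    [0,0,0]
  ],
  "grip": [0.5,0.7,1,1,1,1,1,1,1,1]
}}

```text
time_s: 15.1
eef_pos: [0.4754, -0.0423, 0.2244]
eef_rot: [0.0, 0.95, 0.312, 0.001]
wrist_force: [0.5, -0.1, 0.1]
opening: 1.006
grasp_force: 0.0
```

```bash
python3 st.py
```

```text
t 15.1 pos [475.4 -42.3 224.4] yaw 0.6349 q6 0.598 F [ 0.5 -0.1  0.1] T [-0.034 -0.007 -0.01 ] op 1.006 g 0.0 rot [5.000e-04 9.500e-01 3.121e-01 6.000e-04]
```

Emit:
{"api": "play_rows", "payload": {
  "xyz": [
    [-8,25,0],
    [-18,55,0],
    [-28,87,0],
    [-37,115,0],
    [-41,128,0],
    [-41,128,15],
    [-41,128,35],
    [-41,128,50],
    [-41,128,56],
    [-41,128,56]
  ],
  "rot": [
    [0,0,0],
    [0,0,0],
    [0,0,0],
    [0,0,0],
    [0,0,0],
    [0,0,0],
    [0,0,0],
    [0,0,0],
    [0,0,0],
    [0,0,0]
  ],
  "grip": [0.5,0,0,0,0,0,0,0,0,0]
}}

```text
time_s: 16.35
eef_pos: [0.5177, -0.1691, 0.1662]
eef_rot: [-0.0, 0.95, 0.312, -0.0]
wrist_force: [0.0, 0.1, 0.0]
opening: -0.0
grasp_force: 0.0
```

```bash
python3 st.py
python3 - <<'E'
from bench import vision
import cv2,numpy as np
a=[]
for n,(x,y) in(("top",(390,215)),("scene",(245,215))):
    c=vision.camera(n)["color"][y-50:y+50,x-60:x+60,::-1]; a.append(cv2.resize(c,None,fx=3.3,fy=4,interpolation=cv2.INTER_CUBIC))
cv2.imwrite("pics/b1.png",np.hstack(a))
E
```

```text
t 16.35 pos [ 517.7 -169.1  166.2] yaw 0.6353 q6 0.402 F [0.  0.1 0. ] T [-0.009 -0.004  0.02 ] op -0.0 g 0.0 rot [-3.000e-04  9.500e-01  3.123e-01 -3.000e-04]
```

View pics/b1.png

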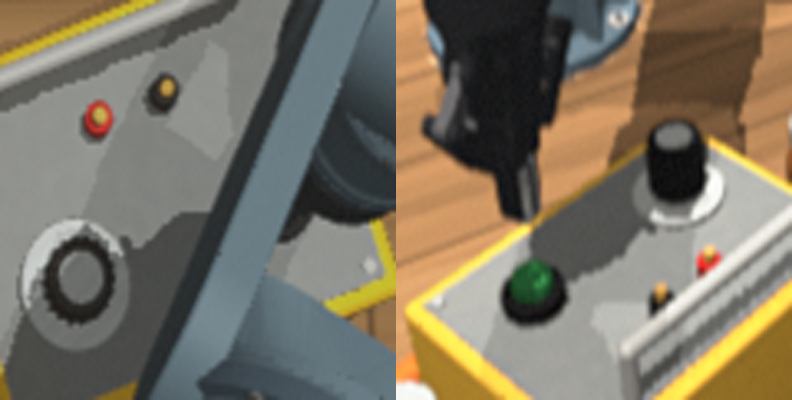

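The left crop is mostly hidden by the arm. In the right crop the fingertip, at (518,215), looks well off the green button at (535,275), so I'll project both points to check.

Run:
```python
from h import *
for n in("scene","top"):
    c=load(n);E=np.linalg.inv(c["extrinsics"])
    for p in((.5177,-.1691,.147),(.5177,-.1691,.134),(.525,-.174,.134),(.476,-.0425,.156)):
        q=c["camera_matrix"]@(E[:3,:3]@p+E[:3,3]);q=q[:2]/q[2]; print(n,p,q.round(1),"crop",((q-[185,165])*[3.3,4]).round(0))
from bench import vision
c=vision.camera("scene");P=pts(c)
m=np.zeros((400,640),bool);m[205:222,330-12-3-0-110:345-110]=1
# tip: lowest gripper pixels in depth
for v in range(208,246,3): print(v,[tuple((P[v,u]*1000).round().astype(int)) for u in (220,224,226,230)])
```

```text
scene (0.5177, -0.1691, 0.147) [225.2 227.1] crop [133. 248.]
scene (0.5177, -0.1691, 0.134) [226.1 231.8] crop [135. 267.]
scene (0.525, -0.174, 0.134) [225.1 234.3] crop [132. 277.]
scene (0.476, -0.0425, 0.156) [269.6 198. ] crop [279. 132.]
top (0.5177, -0.1691, 0.147) [416.7 212.1] crop [765. 189.]
top (0.5177, -0.1691, 0.134) [415.4 213. ] crop [760. 192.]
top (0.525, -0.174, 0.134) [417.6 209.4] crop [768. 178.]
top (0.476, -0.0425, 0.156) [353.8 233.4] crop [557. 274.]
208 [(np.int64(532), np.int64(-176), np.int64(208)), (np.int64(530), np.int64(-167), np.int64(204)), (np.int64(526), np.int64(-162), np.int64(200)), (np.int64(233), np.int64(-75), np.int64(-2))]
211 [(np.int64(532), np.int64(-177), np.int64(201)), (np.int64(532), np.int64(-169), np.int64(198)), (np.int64(527), np.int64(-164), np.int64(193)), (np.int64(250), np.int64(-81), np.int64(-1))]
214 [(np.int64(530), np.int64(-178), np.int64(193)), (np.int64(531), np.int64(-170), np.int64(190)), (np.int64(529), np.int64(-165), np.int64(187)), (np.int64(264), np.int64(-86), np.int64(-2))]
217 [(np.int64(530), np.int64(-17
[... 1233 characters left out ...]
.int64(133)), (np.int64(527), np.int64(-173), np.int64(133)), (np.int64(530), np.int64(-165), np.int64(131))]
238 [(np.int64(520), np.int64(-185), np.int64(125)), (np.int64(530), np.int64(-179), np.int64(129)), (np.int64(532), np.int64(-175), np.int64(129)), (np.int64(531), np.int64(-166), np.int64(125))]
241 [(np.int64(526), np.int64(-188), np.int64(122)), (np.int64(530), np.int64(-180), np.int64(121)), (np.int64(534), np.int64(-177), np.int64(123)), (np.int64(539), np.int64(-169), np.int64(123))]
244 [(np.int64(531), np.int64(-190), np.int64(118)), (np.int64(537), np.int64(-183), np.int64(119)), (np.int64(539), np.int64(-179), np.int64(119)), (np.int64(541), np.int64(-171), np.int64(117))]
```

Emit:
{"api": "play_rows", "payload": {
  "xyz": [
    [1,1.5,2],
    [1,1.5,4],
    [1,1.5,7],
    [1,1.5,10],
    [1,1.5,12],
    [1,1.5,14],
    [1,1.5,15],
    [1,1.5,15],
    [1,1.5,15],
    [1,1.5,15]
  ],
  "rot": [
    [0,0,0],
    [0,0,0],
    [0,0,0],
    [0,0,0],
    [0,0,0],
    [0,0,0],
    [0,0,0],
    [0,0,0],
    [0,0,0],
    [0,0,0]
  ],
  "grip": [0,0,0,0,0,0,0,0,0,0]
}}

```text
time_s: 17.75
eef_pos: [0.5196, -0.1702, 0.1517]
eef_rot: [0.0, 0.95, 0.312, 0.0]
wrist_force: [-0.5, 0.2, 0.1]
opening: -0.002
grasp_force: 0.0
```

```bash
python3 st.py
```

```text
t 17.75 pos [ 519.6 -170.2  151.7] yaw 0.6348 q6 0.402 F [-0.5  0.2  0.1] T [0.034 0.011 0.049] op -0.002 g 0.0 rot [1.000e-04 9.500e-01 3.121e-01 0.000e+00]
```

Emit:
{"api": "play_rows", "payload": {
  "xyz": [
    [0,0,0.7],
    [0,0,1.4],
    [0,0,2.1],
    [0,0,2.8],
    [0,0,3.5],
    [0,0,4],
    [0,0,4.5],
    [0,0,5],
    [0,0,5],
    [0,0,5]
  ],
  "rot": [
    [0,0,0],
    [0,0,0],
    [0,0,0],
    [0,0,0],
    [0,0,0],
    [0,0,0],
    [0,0,0],
    [0,0,0],
    [0,0,0],
    [0,0,0]
  ],
  "grip": [0,0,0,0,0,0,0,0,0,0]
}}

```text
time_s: 19.0
eef_pos: [0.5196, -0.1702, 0.1466]
eef_rot: [0.0, 0.95, 0.312, 0.0]
wrist_force: [0.2, -0.7, 0.2]
opening: 0.001
grasp_force: 0.0
```

```bash
python3 st.py
```

```text
t 19.0 pos [ 519.6 -170.2  146.6] yaw 0.6348 q6 0.402 F [ 0.2 -0.7  0.2] T [ 0.021 -0.043  0.01 ] op 0.001 g 0.0 rot [0.     0.95   0.3121 0.    ]
```

Run:
```python
from bench import vision
from h import *
c=vision.camera("scene");P=pts(c)
cv2.imwrite("pics/b2.png",cv2.resize(c["color"][170:270,165:295,::-1],None,fx=5,fy=5,interpolation=cv2.INTER_CUBIC))
for v in range(214,240,2): print(v,[tuple((P[v,u]*1000).round().astype(int).tolist()) for u in (220,223,226)])
```

```text
214 [(534, -178, 195), (534, -173, 193), (528, -165, 186)]
216 [(535, -180, 191), (535, -173, 189), (530, -166, 183)]
218 [(531, -179, 184), (530, -173, 180), (530, -167, 178)]
220 [(529, -180, 177), (531, -174, 177), (532, -168, 174)]
222 [(530, -181, 173), (531, -175, 172), (532, -169, 169)]
224 [(529, -181, 167), (531, -176, 166), (535, -170, 167)]
226 [(527, -182, 161), (531, -176, 161), (532, -170, 160)]
228 [(519, -181, 150), (533, -178, 158), (529, -171, 153)]
230 [(471, -171, 109), (475, -165, 109), (508, -166, 131)]
232 [(478, -173, 109), (512, -174, 132), (518, -169, 134)]
234 [(516, -182, 132), (520, -177, 133), (522, -171, 132)]
236 [(522, -185, 132), (524, -179, 131), (530, -174, 133)]
238 [(519, -185, 124), (527, -180, 128), (532, -175, 129)]
```

View pics/b2.png

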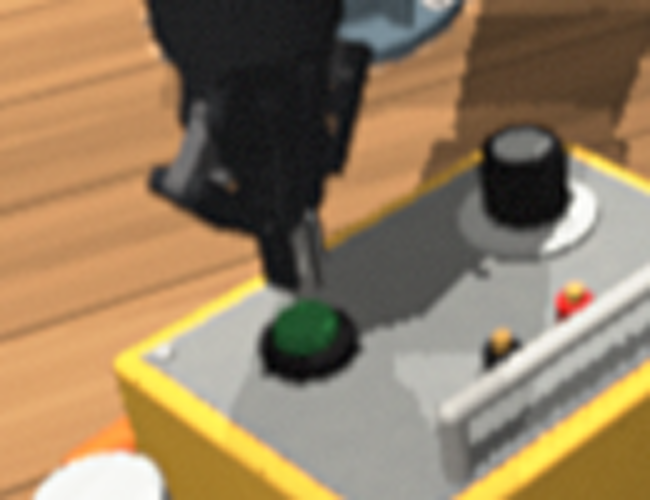

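The right crop shows the fingertip at (300,290), about 15–20 mm above the button top at (305,325) and in line with it. No contact yet, so I'll keep descending in small steps.

Emit:
{"api": "play_rows", "payload": {
  "xyz": [
    [0,0,0.7],
    [0,0,1.4],
    [0,0,2.1],
    [0,0,2.8],
    [0,0,3.5],
    [0,0,4.2],
    [0,0,5],
    [0,0,6],
    [0,0,6],
    [0,0,6]
  ],
  "rot": [
    [0,0,0],
    [0,0,0],
    [0,0,0],
    [0,0,0],
    [0,0,0],
    [0,0,0],
    [0,0,0],
    [0,0,0],
    [0,0,0],
    [0,0,0]
  ],
  "grip": [0,0,0,0,0,0,0,0,0,0]
}}

```text
time_s: 20.3
eef_pos: [0.5196, -0.1702, 0.1406]
eef_rot: [0.0, 0.95, 0.312, 0.0]
wrist_force: [0.0, -0.4, 0.1]
opening: -0.0
grasp_force: 0.0
```

```bash
python3 st.py
```

```text
t 20.3 pos [ 519.6 -170.2  140.6] yaw 0.6348 q6 0.402 F [ 0.  -0.4  0.1] T [ 0.05   0.054 -0.032] op -0.0 g 0.0 rot [0.     0.9501 0.3121 0.    ]
```

Emit:
{"api": "play_rows", "payload": {
  "xyz": [
    [0,0,0.7],
    [0,0,1.4],
    [0,0,2.1],
    [0,0,2.8],
    [0,0,3.5],
    [0,0,4.2],
    [0,0,5],
    [0,0,6],
    [0,0,6],
    [0,0,6]
  ],
  "rot": [
    [0,0,0],
    [0,0,0],
    [0,0,0],
    [0,0,0],
    [0,0,0],
    [0,0,0],
    [0,0,0],
    [0,0,0],
    [0,0,0],
    [0,0,0]
  ],
  "grip": [0,0,0,0,0,0,0,0,0,0]
}}

```text
time_s: 21.55
eef_pos: [0.5196, -0.1702, 0.1346]
eef_rot: [-0.0, 0.95, 0.312, -0.0]
wrist_force: [0.6, 0.6, 0.1]
opening: -0.002
grasp_force: 0.0
```

```bash
python3 st.py
```

```text
t 21.55 pos [ 519.6 -170.2  134.6] yaw 0.6348 q6 0.402 F [0.6 0.6 0.1] T [-0.005 -0.011  0.039] op -0.002 g 0.0 rot [-0.      0.9501  0.3121 -0.    ]
```

Run:
```python
from bench import vision
from h import *
c=vision.camera("scene");t=vision.camera("top")
a=cv2.resize(c["color"][190:250,185:265,::-1],None,fx=5,fy=5,interpolation=cv2.INTER_CUBIC)
b=cv2.resize(t["color"][180:240,375:455,::-1],None,fx=5,fy=5,interpolation=cv2.INTER_CUBIC)
cv2.imwrite("pics/b3.png",np.hstack([a[:, :400],b[:, :400]]))
```

```text
(no output)
```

View pics/b3.png

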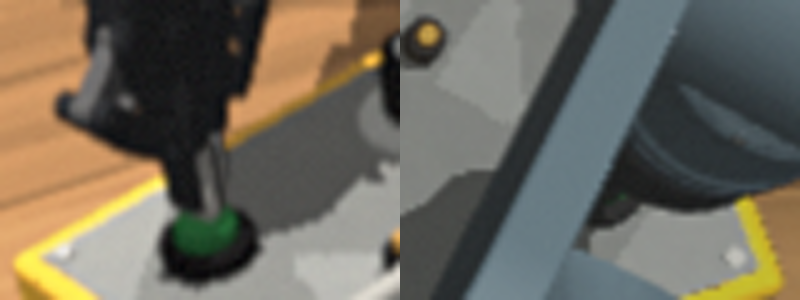

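The fingertip at (205,210) in the left crop is now just above the centre of the green button. I'll continue slowly.

Emit:
{"api": "play_rows", "payload": {
  "xyz": [
    [0,0,0.7],
    [0,0,1.4],
    [0,0,2.1],
    [0,0,2.8],
    [0,0,3.5],
    [0,0,4.2],
    [0,0,5],
    [0,0,6],
    [0,0,6],
    [0,0,6]
  ],
  "rot": [
    [0,0,0],
    [0,0,0],
    [0,0,0],
    [0,0,0],
    [0,0,0],
    [0,0,0],
    [0,0,0],
    [0,0,0],
    [0,0,0],
    [0,0,0]
  ],
  "grip": [0,0,0,0,0,0,0,0,0,0]
}}

```text
time_s: 22.9
eef_pos: [0.5196, -0.1702, 0.1287]
eef_rot: [0.0, 0.95, 0.312, 0.0]
wrist_force: [-1.1, 0.2, 2.2]
opening: -0.005
grasp_force: 0.8
```

```bash
python3 st.py
```

```text
t 22.9 pos [ 519.6 -170.2  128.7] yaw 0.6348 q6 0.402 F [-1.1  0.2  2.2] T [ 0.078  0.126 -0.001] op -0.005 g 0.8 rot [0.     0.95   0.3121 0.    ]
```

Emit:
{"api": "play_rows", "payload": {
  "xyz": [
    [0,0,0.5],
    [0,0,1],
    [0,0,1.5],
    [0,0,2],
    [0,0,2.5],
    [0,0,3],
    [0,0,3.5],
    [0,0,4],
    [0,0,4],
    [0,0,4]
  ],
  "rot": [
    [0,0,0],
    [0,0,0],
    [0,0,0],
    [0,0,0],
    [0,0,0],
    [0,0,0],
    [0,0,0],
    [0,0,0],
    [0,0,0],
    [0,0,0]
  ],
  "grip": [0,0,0,0,0,0,0,0,0,0]
}}

```text
time_s: 24.15
eef_pos: [0.5196, -0.1702, 0.1247]
eef_rot: [0.0, 0.95, 0.312, 0.0]
wrist_force: [-1.8, 0.8, 3.8]
opening: -0.002
grasp_force: 2.0
```

```bash
python3 st.py
```

```text
t 24.15 pos [ 519.6 -170.2  124.7] yaw 0.6348 q6 0.402 F [-1.8  0.8  3.8] T [ 0.093  0.193 -0.014] op -0.002 g 2.0 rot [0.     0.95   0.3121 0.    ]
```

Emit:
{"api": "play_rows", "payload": {
  "xyz": [
    [0,0,0.4],
    [0,0,0.8],
    [0,0,1.2],
    [0,0,1.6],
    [0,0,2],
    [0,0,2.2],
    [0,0,2.5],
    [0,0,2.5],
    [0,0,2.5],
    [0,0,2.5]
  ],
  "rot": [
    [0,0,0],
    [0,0,0],
    [0,0,0],
    [0,0,0],
    [0,0,0],
    [0,0,0],
    [0,0,0],
    [0,0,0],
    [0,0,0],
    [0,0,0]
  ],
  "grip": [0,0,0,0,0,0,0,0,0,0]
}}

```text
time_s: 25.4
eef_pos: [0.5197, -0.1703, 0.1232]
eef_rot: [0.0, 0.95, 0.312, 0.0]
wrist_force: [-5.3, 2.8, 12.2]
opening: 0.0
grasp_force: 6.3
```

```bash
python3 st.py
```

```text
t 25.4 pos [ 519.7 -170.3  123.2] yaw 0.6349 q6 0.402 F [-5.3  2.8 12.2] T [ 0.401  0.809 -0.005] op 0.0 g 6.3 rot [2.000e-04 9.500e-01 3.121e-01 1.000e-04]
```

Emit:
{"api": "play_rows", "payload": {
  "xyz": [
    [0,0,0.4],
    [0,0,0.8],
    [0,0,0.8],
    [0,0,-2],
    [0,0,-6],
    [0,0,-15],
    [0,0,-35],
    [0,0,-60],
    [0,0,-85],
    [0,0,-100]
  ],
  "rot": [
    [0,0,0],
    [0,0,0],
    [0,0,0],
    [0,0,0],
    [0,0,0],
    [0,0,0],
    [0,0,0],
    [0,0,0],
    [0,0,0],
    [0,0,0]
  ],
  "grip": [0,0,0,0,0,0,0,0,0,0]
}}

```text
time_s: 26.65
eef_pos: [0.5199, -0.1704, 0.2234]
eef_rot: [0.0, 0.95, 0.312, 0.0]
wrist_force: [0.9, 1.1, 0.5]
opening: -0.002
grasp_force: 0.0
```

```bash
python3 st.py
python3 - <<'E'
from bench import vision
from h import *
c=vision.camera("scene")
cv2.imwrite("pics/end.png",c["color"][:,:,::-1])
E
```

```text
t 26.65 pos [ 519.9 -170.4  223.4] yaw 0.6348 q6 0.402 F [0.9 1.1 0.5] T [-0.033 -0.052 -0.001] op -0.002 g 0.0 rot [5.000e-04 9.500e-01 3.121e-01 5.000e-04]
```

View pics/end.png

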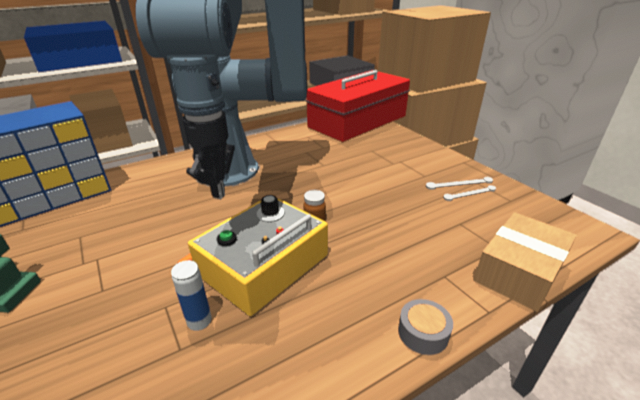

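The gripper is clear of everything. The button (227,238) is back up, and the spray can (190,295) and jar (314,205) haven't moved.

```bash
python3 -c "
from bench import ctrl
print(ctrl.hand_in())"
```

```text
the job is handed in; nothing more can be done
None
```

I turned the selector anticlockwise to its end stop (0.61 N m measured, under the 1 N m limit) and clockwise three clicks, then pressed the green button until it bottomed out (12 N) and let go; the job is handed in at about 27 s, no result came back, and the click count rests on turn angle and torque, since the knob is unmarked.

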